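Wedge up the low side of the balance tray

TASK

The see-saw tray on the classroom stand has tipped to the side that carries the heavier load. Take the blue wedge by its handle, slide it along the base plate, thin end first, from the front under the orange foot of the low side, until that side's black pad just lifts off its green rest block (a gap of about 4 mm; the tray still leans that way, it is not level), and finish while still holding the wedge there by its handle. Do not push or lift the tray itself, and leave the brass weight and the glass block standing where they are on it.

Things in the scene. Friction and masses are not known exactly. Their poses are not given: they have to be found in the camera images.
- base: Fixed grey base plate, x -180 to 75, y -160 to 160 mm, top 8 mm above the table. Origin on the table under the tray's middle; +x from its open front (robot side) to its back, +y left. Two dark lanes along x at y = +110 and -110 mm lead from the front edge under the tray, free up to x = 35 mm, where a green rest block stands (22 x 34 mm, 20 mm above the plate). Pivot posts at y = 0.
- tray (a joint): Tilt (rad) of the white see-saw tray, 120 (x) x 280 (y) x 8 mm, about an axis along the base's x, 44 mm above the base's origin (underside of the level tray). 0 level; positive: right (-y) side low; negative: left (+y) side low. Swings freely between -0.091 and 0.091, where the low side's black pad rests on its green block. Gap there = 110 mm x (0.091 - |value|).
- foot_left (a point): Lowest point of the tray's left orange foot, a 20 mm ball fixed under the tray over the left lane, at base x = -50, y = 110 mm. Height above the plate: 20 mm with the tray level, 10 mm with this side resting low, 30 mm with it up. Axes as the tray's, x as the base's.
- foot_right (a point): The same point of the right foot, at base x = -50, y = -110 mm.
- wedge: Loose blue plastic wedge, 180 g. Origin on its underside below the handle's middle; +x to the thin end, z up. Handle: upright block, 32 (x) x 24 (y) mm, 60 mm high from the underside. Ramp from x = 16 to 146 mm, 36 mm wide, top falling evenly from 30 to 4 mm (1 in 5). Starts flat on the table left or right of the base, thin end roughly away from the robot.
- wedge_tip (a point): Middle of the wedge's thin edge, at the underside, 146 mm from the wedge's origin. Axes as the wedge.
- weight: Loose brass weight with a small knob, 50 mm diameter, 58 mm high, about 650 g, standing on one side of the tray (left or right). Origin at the centre of its underside.
- prism: Loose clear glass block 50 x 50 x 30 mm, about 100 g, lying on the other side of the tray. Origin at the centre of its underside.
Things that resemble listed ones, but are neither listed nor needed, are in the scene too. Of the things like the wedge, leave any that is turquoise; of the rest the larger one is meant.

How it is judged:
By the outcome, as a careful person would: the job done as asked, in the order asked, and still so for the second after the job is handed in, while the arm keeps its last pose, push and grip.
It also fails if it takes over 38 s, if anything falls off the work surface, if the arm or the gripper's body presses on something with over 40 N, if the wrist force passes 120 N, or if a joint passes its speed limit or range.

ROBOT

A 7-joint arm with a two-finger parallel gripper is mounted at the origin on the work surface. World frame = base frame: x ahead of the robot, y to its left, z up, the work surface at z = 0. Lengths are in m, angles in degrees, forces in N, time in s.
With the tool pointing down it reaches from about 0.425 to 0.875 m from the base axis. Payload 4.7 kg.
Tool frame: the origin (TCP) lies on the mounting face of the last link; the fingertips stand 182 mm ahead of it and the grasp point (between the pads) lies ahead of it (robot.grip_depth is the z of the grasp point in the tool frame, in m); z points along the fingers, x is the direction in which the jaws open and shut, and the axes are right-handed (so a half turn about z gives the same grasp; the last joint's range is limited). The gripper opens to 87 mm and grips with 3 to 60 N. Pads are 19 mm wide; open, the fingers measure 117 mm over their backs; the gripper's body (75 mm by 190 mm) begins 51 mm behind the grasp point.
Start: joints at [-75.567, 18.392, -4.016, 83.108, 1.295, 78.541, -3.26], TCP at [0.153, 0.632, 0.405] pointing down, gripper open.
Joint ranges: [-163.93, 163.93], [-17.29, 119.83], [-79.2, 71.16], [3.27, 140.29], [-89.18, 269.18], [5.43, 117.66], [-154.24, 154.24]. Speed limits (degrees/s): [147.25, 147.25, 180, 180, 180, 180, 180].

INTERFACE

Orientations are given as a 3x3 rotation matrix whose columns are the frame's x, y, z axes.
In Python, from rig import robot gives the robot as it stands. The module is installed in compiled form; this text tells all that it offers.
- The arm moves only by the shell command python3 -m jog 'ROWS' [OPENING] [FORCE]. ROWS is JSON, one flat list of numbers, 6 for each row, row after row: the shift along the tool's x, y, z in cm, then the turn, a rotation vector about the tool's x, y, z in degrees. In form: [x, y, z, wx, wy, wz, x, y, z, wx, wy, wz, ...]. A call has 1 to 12 rows; each row is the pose to reach, as a shift and turn from the pose measured when the call began, along the tool's axes at that moment; what a row does not reach only later rows make up. A row lasts 1/12 s, in which the tool goes at most 41.7 mm and 7.16 degrees, less where a joint would pass 70% of its speed; a pose out of reach is approached as far as the arm can. A call with a gripper value outside its range is refused whole. OPENING is the finger opening in cm, from 0 to 8.7, set as the call begins (- or left out, the last holds). The fingers move at their own pace and stop on an object; FORCE is the grip in N (left out, the last holds). Time passes only in rows, so rows that repeat a pose let the fingers close. It gives the time, the measured TCP pose, the force and the opening at its end, in the units of the state.
- robot.observe(): the state, without advancing time (a new reading comes with each control period).
- robot.capture(name): name is "scene" or "top" or "wrist"; returns a dict with "img" (384x512x3 uint8, red, green, blue), "mtx" (3x3 intrinsics, pixels), "rvec" (rotation vector, rad) and "tvec" (3), from world to camera coordinates, as OpenCV has them. Camera axes: x right, y down, z forward; pixel columns grow to the right and rows downward; lengths in m; the calibration is good to about 2 mm. A picture is of the moment at which its call begins. There is no depth.
- robot.close_job(): hands the job in, once; it reports no verdict.
The state is a dict: "time_s": time; "q": joint angles; "joint_vel": joint speeds; "joint_efforts": joint torques, N m; "tcp_pos": TCP position; "orientation": TCP orientation; "force": force on the tool from outside, world axes, zero at the start; "torque": the same for the moment, N m; "finger_gap": finger opening in m.
Only numpy, scipy, OpenCV 4.12 (cv2) and the standard library are available. Lean on these libraries where they do the work, as an engineer would, in place of code of your own. Each camera call takes 0.05 s, during which the arm holds its last target. There are 200 camera calls.

## Working session

There is one attempt and no reset: what is moved stays moved. The work goes in short steps, Python scripts to look and compute and a shell command to move; the robot and the scene stay as the last step left them, time stands still between calls to the robot, and variables do not carry over. Pictures are saved under pics/ and viewed, about 8 in all and at most 12, crops included, and the job is handed in when it is done.

```bash
mkdir -p pics; python3 - <<'E'
from rig import robot
import cv2,numpy as np
s=robot.observe()
print(s['time_s'],s['tcp_pos'],np.round(s['orientation'],3).tolist(),s['finger_gap'],robot.grip_depth,s['force'])
ims=[]
for n in("scene","top"):
    c=robot.capture(n); np.savez(f'pics/{n}0.npz',**c); cv2.imwrite(f'pics/{n}0.png',c['img'][:,:,::-1])
    R=cv2.Rodrigues(np.array(c['rvec']))[0];print(n,(-R.T@np.array(c['tvec']).ravel()).round(3),np.round(R,2).tolist(),c['mtx'][0][0])
E
```

```text
0.0 [0.15312364 0.6315057  0.40366306] [[0.236, 0.972, -0.0], [0.972, -0.236, -0.002], [-0.002, 0.0, -1.0]] 0.08674205332941651 0.1635 [-0.03595186  0.3526409  -0.28604278]
scene [0.922 0.516 0.967] [[-0.78, 0.63, 0.01], [0.5, 0.63, -0.59], [-0.38, -0.46, -0.8]] 427.4480502809691
top [0.393 0.01  1.358] [[0.03, -1.0, 0.02], [-1.0, -0.03, -0.06], [0.06, -0.01, -1.0]] 499.37823459039697
```

View pics/scene0.png

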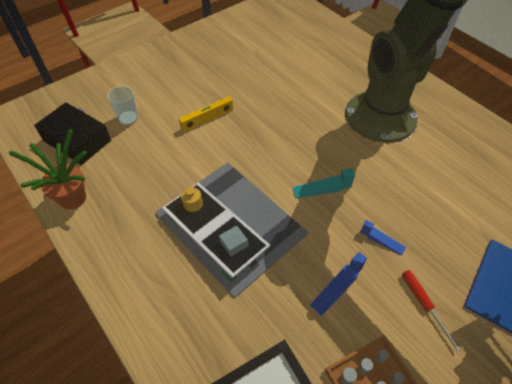

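View pics/top0.png

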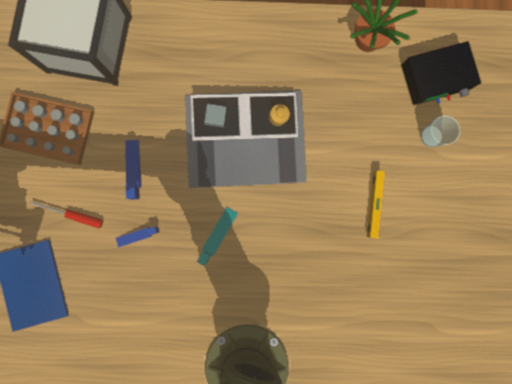

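The top view shows three wedge-like things: blue at (133,168), which is the largest, a small blue one at (137,236), and a turquoise one at (217,236). I choose the one at (133,168), with its handle end near (132,193). The brass weight is on the right at (280,114) and the glass block on the left at (215,115), so the right side should be low. Next I check this in a close crop and measure.

```bash
cat > h.py <<'E'
import numpy as np,cv2
from rig import robot
def load(n): return dict(np.load(f'pics/{n}.npz'))
def snap(n,f):
    c=robot.capture(n); np.savez(f'pics/{f}.npz',**c); cv2.imwrite(f'pics/{f}.png',c['img'][:,:,::-1]); return c
def ray(c,uv,z):
    uv=np.array(uv,float).reshape(-1,1,2)
    d=cv2.undistortPoints(uv,c['mtx'],None).reshape(-1,2)
    R=cv2.Rodrigues(c['rvec'])[0]; C=-R.T@c['tvec'].ravel()
    w=np.c_[d,np.ones(len(d))]@R
    return C+w*((z-C[2])/w[:,2])[:,None]
def proj(c,p): return cv2.projectPoints(np.array(p,float).reshape(-1,3),c['rvec'],c['tvec'],c['mtx'],None)[0].reshape(-1,2)
def blue(c):
    h=cv2.cvtColor(c['img'],cv2.COLOR_RGB2HSV); return cv2.inRange(h,(110,120,40),(130,255,255))
E
python3 - <<'E'
from h import *
t=load('top0');s=load('scene0')
def crop(c,x0,y0,x1,y1,k): return cv2.resize(c['img'][y0:y1,x0:x1,::-1],None,fx=k,fy=k,interpolation=cv2.INTER_CUBIC)
m=np.zeros((600,800,3),np.uint8)
def put(i,x,y): m[y:y+i.shape[0],x:x+i.shape[1]]=i
put(crop(t,180,85,312,192,4),0,0)      # 528x428
put(crop(t,115,130,155,245,4),530,0)   # 160x460
put(crop(s,310,245,375,320,2),0,430)
put(crop(s,150,155,310,295,1),300,455)
cv2.imwrite('pics/crop1.png',m)
b=blue(t); n,l,st,ce=cv2.connectedComponentsWithStats(b)
for i in range(1,n):
    if st[i,4]>60:
        cn=cv2.findContours((l==i).astype(np.uint8),cv2.RETR_EXTERNAL,cv2.CHAIN_APPROX_NONE)[0][0]
        r=cv2.minAreaRect(cn); print(st[i],np.round(cv2.boxPoints(r),1).tolist())
E
```

```text
[127 188   8  10  74] [[127.0, 188.0], [134.0, 188.0], [134.0, 197.0], [127.0, 197.0]]
[117 228  39  18 280] [[116.80000305175781, 238.39999389648438], [154.0, 226.0], [156.3000030517578, 232.89999389648438], [119.0999984741211, 245.3000030517578]]
```

View pics/crop1.png

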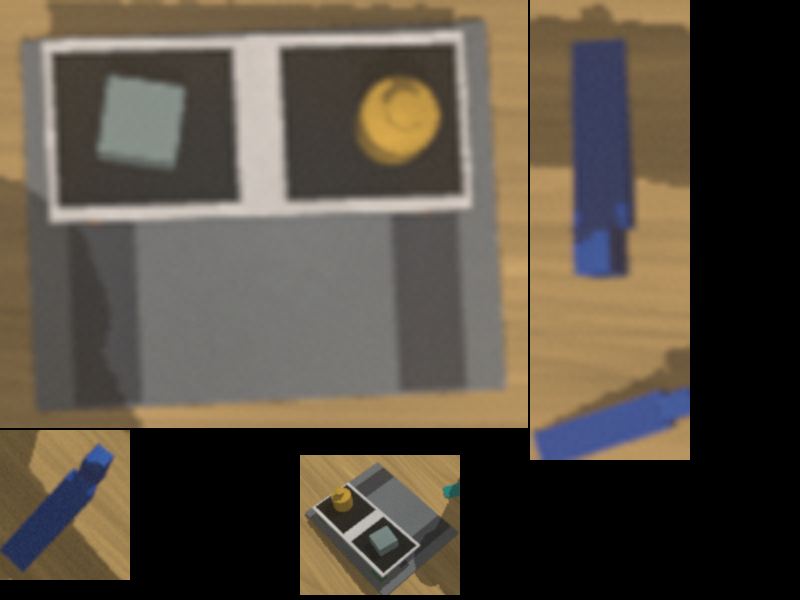

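The crop confirms the large blue wedge. Its handle top is at about px 126–135, 188–197 and its thin edge at about (125.5–139, 140). The front corners of the base are at about (189.4,187.4) and (306.4,182), and the weight is on the right.

```bash
python3 - <<'E'
from h import *
t=load('top0')
o=np.array([180,85])-.4
f=lambda L:np.array(L)/4+o
P=ray(t,f([[38,410],[506,388],[22,38],[485,20]]),.008); print('base FL FR BL BR',P.round(4).tolist())
for a,b,d in((0,1,.32),(2,3,.32),(0,2,.255),(1,3,.255)): print(np.linalg.norm(P[a]-P[b]),d)
# least-squares rigid fit
m=np.array([[-180,160],[-180,-160],[75,160],[75,-160]])/1e3
mc=m.mean(0);pc=P[:,:2].mean(0);H=(m-mc).T@(P[:,:2]-pc);a=np.arctan2(H[0,1]-H[1,0],H[0,0]+H[1,1])
R=np.array([[np.cos(a),-np.sin(a)],[np.sin(a),np.cos(a)]]);O=pc-R@mc
print('base O',O,'yaw',np.degrees(a),'res mm',((m@R.T+O-P[:,:2])*1e3).round(1).tolist())
w=R.T@(ray(t,f([[72,405],[140,405],[402,388],[466,386]]),.008)[:,:2]-O).T;print('lane edges in base',w.round(3).T.tolist())
fw=lambda L:np.array(L)/4+np.array([115,130])-.4
w4=ray(t,fw([[42,40],[97,38]]),.004);print('tip',w4.round(4).tolist(),np.linalg.norm(w4[0]-w4[1]))
h=ray(t,fw([[44,230],[80,229],[46,274],[81,274]]),.06);print('handle',h.round(4).tolist(),h.mean(0))
ax=w4.mean(0)-h.mean(0);print('len',np.hypot(*ax[:2]),'yaw',np.degrees(np.arctan2(ax[1],ax[0])))
b=ray(t,fw([[98,274],[99,235]]),.0);print('right low',b.round(4).tolist())
# scene check: predicted pixels
s=load('scene0')
print(proj(s,[[*(R@[-.18,.16]+O),.008],[*(R@[-.18,-.16]+O),.008],[*h.mean(0)[:2],.06],[*w4.mean(0)[:2],.002]]).round(1).tolist())
E
```

```text
base FL FR BL BR [[0.4723, 0.1704, 0.008], [0.4966, -0.146, 0.008], [0.7265, 0.1906, 0.008], [0.7493, -0.1258, 0.008]]
0.317254677785247 0.32
0.31722208456418105 0.32
0.2549996480889651 0.255
0.25346772082696245 0.255
base O [0.66352013 0.02628674] yaw 4.370189377643524 res mm [[-0.4, 1.7], [-0.4, -1.0], [-0.4, 1.0], [1.2, -1.7]]
lane edges in base [[-0.177, 0.135], [-0.18, 0.089], [-0.176, -0.088], [-0.177, -0.132]]
tip [[0.5968, 0.3493, 0.004], [0.5994, 0.3121, 0.004]] 0.0372984343845753
handle [[0.4644, 0.3285, 0.06], [0.4657, 0.3053, 0.06], [0.4359, 0.326, 0.06], [0.4365, 0.3034, 0.06]] [0.45063139 0.31580606 0.06      ]
len 0.14821340859418125 yaw 5.774177968012851
right low [[0.4389, 0.3055, 0.0], [0.4654, 0.3059, 0.0]]
[[309.2, 232.2], [227.9, 161.5], [359.9, 258.1], [315.5, 310.5]]
```

```bash
cat >> h.py <<'E'
from scipy.spatial.transform import Rotation as Ro
O=np.array([.66352,.02629]);A=4.37
def b2w(x,y):
    a=np.radians(A);return O+np.array([x*np.cos(a)-y*np.sin(a),x*np.sin(a)+y*np.cos(a)])
def rows(gx,gy,gz,yaw):  # grasp point world, yaw of the held wedge (+x); tool x along wedge +y
    s=robot.observe();R=np.array(s['orientation']);a=np.radians(yaw)
    T=np.array([[-np.sin(a),np.cos(a),0],[np.cos(a),np.sin(a),0],[0,0,-1]])
    # columns: x=(-s,c,0), y=(c,s,0), z=down
    d=R.T@(np.array([gx,gy,gz+robot.grip_depth])-s['tcp_pos'])*100
    return d.round(2),Ro.from_matrix(R.T@T).as_rotvec(degrees=True).round(2)
E
python3 -c "
from h import *
print(rows(.4507,.3158,.135,5.6),rows(.4507,.3158,.04,5.6))"
```

```text
(array([-23.66,  36.36,  10.57]), array([-1.000e-02,  1.000e-01, -1.922e+01])) (array([-23.64,  36.36,  20.07]), array([-1.000e-02,  1.000e-01, -1.922e+01]))
```

```bash
python3 -m jog '[-2,3,0,0,0,-2, -4,6,1,0,0,-4, -6,9,2,0,0,-6, -8,12,3,0,0,-8, -10,15,4,0,0,-10, -12,18,5,0,0,-12, -14,21.5,6,0,0,-14, -16,24.5,7,0,0,-16, -18,27.5,8,0,0,-18, -20,30.5,9,0,0,-19.2, -22,33.5,10,0,0,-19.2, -23.7,36.4,10.6,0,0.1,-19.2]' 7; python3 -c "
from h import *
print(rows(.4507,.3158,.135,5.6))"
```

```text
time_s: 1.1
tcp_pos: [0.4516, 0.3129, 0.2968]
orientation: [[-0.097, 0.995, -0.002], [0.995, 0.097, -0.002], [-0.001, -0.002, -1.0]]
force: [-0.6, 0.6, 0.3]
finger_gap: 0.0697
(array([ 0.29, -0.07, -0.17]), array([-0.1 ,  0.08, -0.05]))
```

```bash
python3 -m jog '[0.3,-0.1,-0.1,-0.1,0.1,0,0.3,-0.1,-0.1,-0.1,0.1,0]'>/dev/null; python3 - <<'E'
from h import *
c=snap('wrist','w1')
print(rows(.4507,.3158,.04,5.6))
print('pred handle top',proj(c,[[.4507,.3158,.06]]),'tip',proj(c,[[.598,.3307,.004]]))
b=cv2.inRange(cv2.cvtColor(c['img'],cv2.COLOR_RGB2HSV),(105,100,20),(135,255,255))
n,l,st,ce=cv2.connectedComponentsWithStats(b);print(st[st[:,4]>300])
E
```

```text
(array([0.05, 0.04, 9.38]), array([-0.07, -0.01, -0.16]))
pred handle top [[266.57863491 210.01001706]] tip [[266.81018306 332.58617722]]
[[     0      0    512    384 187009]
 [   182     23    155     65   5366]
 [   245    178     42     69   2428]
 [   247    275     38     27    980]]
```

View pics/w1.png

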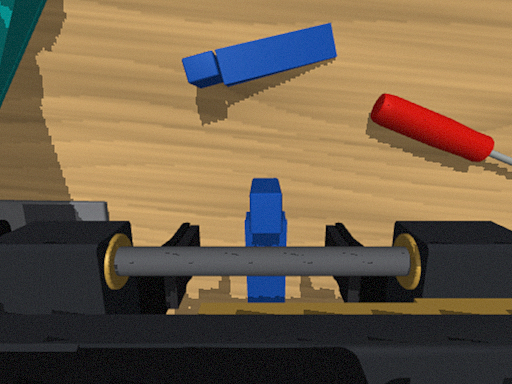

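The wrist view shows the handle top centred near (266,212), against a predicted (266.6,210), and it lies midway between the fingers. I descend and grip.

```bash
python3 -m jog '[0,0,2,0,0,-0.2, 0,0,4,0,0,-0.2, 0,0,6,0,0,-0.2, 0,0,7.5,0,0,-0.2, 0,0,8.6,0,0,-0.2,0,0,9.3,0,0,-0.2,0,0,9.3,0,0,-0.2]'; python3 -m jog '[0,0,0,0,0,0,0,0,0,0,0,0,0,0,0,0,0,0,0,0,0,0,0,0,0,0,0,0,0,0,0,0,0,0,0,0,0,0,0,0,0,0,0,0,0,0,0,0]' 1.5 45; python3 -m jog '[0,0,-0.5,0,0,0,0,0,-2,0,0,0,0,0,-4,0,0,0,0,0,-6,0,0,0,0,0,-8,0,0,0,0,0,-9.5,0,0,0,0,0,-10,0,0,0,0,0,-10,0,0,0]'; python3 -c "
from h import *
print(b2w(-.24,-.11)); x,y=b2w(-.24,-.11); print(rows(x,y,.15,4.37))"
```

```text
time_s: 1.9
tcp_pos: [0.4493, 0.3159, 0.203]
orientation: [[-0.1, 0.995, -0.003], [0.995, 0.1, -0.001], [-0.001, -0.003, -1.0]]
force: [-0.8, -0.3, 0.2]
finger_gap: 0.0703
time_s: 2.57
tcp_pos: [0.4493, 0.3159, 0.2031]
orientation: [[-0.1, 0.995, -0.003], [0.995, 0.1, -0.001], [-0.001, -0.003, -1.0]]
force: [-0.0, -0.2, 0.1]
finger_gap: 0.0247
time_s: 3.23
tcp_pos: [0.45, 0.3162, 0.3045]
orientation: [[-0.1, 0.995, -0.001], [0.995, 0.1, 0.001], [0.001, -0.001, -1.0]]
force: [-0.5, -0.3, -1.7]
finger_gap: 0.0236
[ 0.4325994  -0.10167748]
(array([-41.4 ,  -5.9 ,  -0.92]), array([-0.07, -0.04,  1.36]))
```

```bash
python3 -m jog '[-1.5,-0.2,0,0,0,0, -4.5,-0.6,0,0,0,0.3, -8,-1,0,0,0,0.5, -11.5,-1.5,0,0,0,0.8, -15,-2,0,0,0,1, -18.5,-2.5,0,0,0,1.3, -22,-3,0,0,0,1.3, -25.5,-3.5,0,0,0,1.3, -29,-4,0,0,0,1.3, -32.5,-4.4,0,0,0,1.3, -35.5,-4.5,0,0,0,1.3, -38.5,-4.5,0,0,0,1.3]'; python3 -m jog '[-0.5,0,0,0,0,0,-1,0,0,0,0,0,-1,0,0,0,0,0,-1,0,0,0,0,0]'; python3 - <<'E'
from h import *
x,y=b2w(-.225,-.11); print(rows(x,y,.08,A))
t=snap('top','t2')
s=snap('scene','s2')
k=lambda c,a,b,d,e,f:cv2.resize(c['img'][b:e,a:d,::-1],None,fx=f,fy=f,interpolation=cv2.INTER_CUBIC)
a=k(t,180,85,330,235,4); cv2.imwrite('pics/c2.png',a)
E
```

```text
time_s: 4.23
tcp_pos: [0.4418, -0.0739, 0.3029]
orientation: [[-0.076, 0.997, -0.004], [0.997, 0.076, 0.001], [0.001, -0.004, -1.0]]
force: [0.3, 1.1, -1.4]
finger_gap: 0.0236
time_s: 4.57
tcp_pos: [0.4422, -0.083, 0.3021]
orientation: [[-0.077, 0.997, -0.005], [0.997, 0.077, 0.002], [0.002, -0.005, -1.0]]
force: [-0.4, -0.1, -2.6]
finger_gap: 0.0236
(array([-1.8 ,  0.43,  5.86]), array([-0.3 , -0.11,  0.03]))
```

View pics/c2.png

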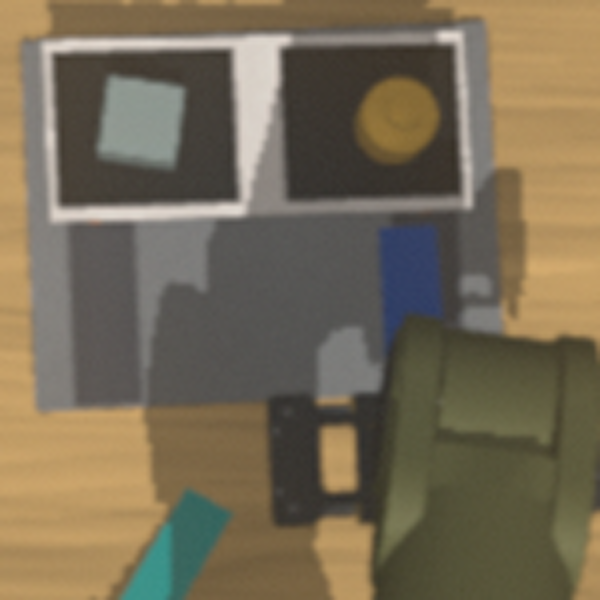

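The top crop shows the wedge tip edge at crop x 380–438, row 227, held straight along the right lane, with the tray loads undisturbed. I check the tip position against the kinematics.

```bash
python3 - <<'E'
from h import *
t=load('t2')
p=ray(t,np.array([[380,228],[438,226]])/4+np.array([180,85])-.4,.103)
print(p.round(4).tolist(),np.linalg.norm(p[0]-p[1]))
s=robot.observe();g=np.array(s['tcp_pos'])+np.array(s['orientation'])[:,2]*robot.grip_depth
y=np.array(s['orientation'])[:,1];print('grasp',g,'yaw',np.degrees(np.arctan2(y[1],y[0])),'tip pred',g+y*.146)
d=p.mean(0)-g;print('tip ahead of grasp',d@y)
E
```

```text
[[0.5885, -0.0528, 0.103], [0.5909, -0.0895, 0.103]] 0.03680588505006218
grasp [ 0.44168436 -0.082236    0.13896138] yaw 4.488952931418113 tip pred [ 0.5872349  -0.07080916  0.13827662]
tip ahead of grasp 0.14860291767150027
```

```bash
python3 -m jog '[-1,0.2,1,0,0,0,-1.8,0.4,3,-0.1,0,0,-1.8,0.4,5,-0.1,0,0,-1.8,0.4,5.9,-0.1,0,0,-1.8,0.4,5.9,-0.1,0,0,-1.8,0.4,5.9,-0.1,0,0]'; python3 -c "
from h import *
x,y=b2w(-.225,-.11); print(rows(x,y,.0476,A))"
```

```text
time_s: 5.17
tcp_pos: [0.4476, -0.0992, 0.2434]
orientation: [[-0.08, 0.997, -0.004], [0.997, 0.08, 0.001], [0.002, -0.004, -1.0]]
force: [1.1, 0.9, -1.7]
finger_gap: 0.0237
(array([-0.14, -0.01,  3.23]), array([-0.22, -0.1 ,  0.21]))
```

```bash
python3 -m jog '[-0.1,0,1,0,0,0.2,-0.1,0,2,0,0,0.2,-0.1,0,2.7,0,0,0.2,-0.1,0,2.9,0,0,0.2,-0.1,0,2.9,0,0,0.2,-0.1,0,2.9,0,0,0.2]';python3 -m jog '[0,0,0.1,0,0,0,0,0,0.2,0,0,0,0,0,0.3,0,0,0,0,0,0.3,0,0,0]'; python3 -m jog '[0,0,0.1,0,0,0,0,0,0.1,0,0,0]'; python3 -c "
from h import *
for bx in(-.225,-.175):
  x,y=b2w(bx,-.11); print(rows(x,y,.0476,A))"
```

```text
time_s: 5.67
tcp_pos: [0.4476, -0.1002, 0.2143]
orientation: [[-0.076, 0.997, -0.004], [0.997, 0.076, 0.001], [0.002, -0.004, -1.0]]
force: [0.1, 0.2, -1.1]
finger_gap: 0.0235
time_s: 6.0
tcp_pos: [0.4476, -0.1002, 0.2113]
orientation: [[-0.076, 0.997, -0.004], [0.997, 0.076, 0.001], [0.002, -0.004, -1.0]]
force: [-0.5, -0.6, -2.1]
finger_gap: 0.0238
time_s: 6.17
tcp_pos: [0.4477, -0.1003, 0.211]
orientation: [[-0.076, 0.997, -0.004], [0.997, 0.076, 0.002], [0.002, -0.004, -1.0]]
force: [-2.5, 0.6, 4.9]
finger_gap: 0.0241
(array([-0.02, -0.02, -0.01]), array([-0.24, -0.13, -0.  ]))
(array([-0.02,  4.98, -0.03]), array([-0.24, -0.13, -0.  ]))
```

```bash
python3 -m jog '[0,0.5,0,0,0,0,0,1.3,0,0,0,0,0,2.1,0,0,0,0,0,2.9,0,0,0,0,0,3.7,0,0,0,0,0,4.3,0,0,0,0,0,4.6,0,0,0,0,0,4.6,0,0,0,0]'; python3 - <<'E'
from h import *
for bx in(-.225,-.175,-.149):
  x,y=b2w(bx,-.11); print(rows(x,y,.0476,A))
print(robot.observe()['joint_efforts'])
s=snap('scene','s3'); t=snap('top','t3'); w=snap('wrist','w3')
k=lambda c,a,b,d,e,f:cv2.resize(c['img'][b:e,a:d,::-1],None,fx=f,fy=f,interpolation=cv2.INTER_CUBIC)
m=np.zeros((600,800,3),np.uint8)
m[:300,:400]=k(s,150,140,310,300,2.5)[:300,:400];m[:300,400:]=k(t,180,85,340,205,2.5)[:300,:400];m[300:,:400]=cv2.resize(w['img'][:,:,::-1],(400,300))
cv2.imwrite('pics/c3.png',m)
E
```

```text
time_s: 6.83
tcp_pos: [0.4948, -0.0968, 0.2111]
orientation: [[-0.076, 0.997, -0.004], [0.997, 0.076, 0.001], [0.002, -0.004, -1.0]]
force: [-1.6, -0.4, 3.2]
finger_gap: 0.0236
(array([-0.01, -4.74,  0.02]), array([-0.23, -0.09,  0.01]))
(array([-0.01,  0.26, -0.  ]), array([-0.23, -0.09,  0.01]))
(array([-0.01,  2.86, -0.01]), array([-0.23, -0.09,  0.01]))
[ -0.20514531 -30.51236629   3.16732608 -24.70784605  -0.10326335
  -0.39737714   0.04685573]
```

View pics/c3.png

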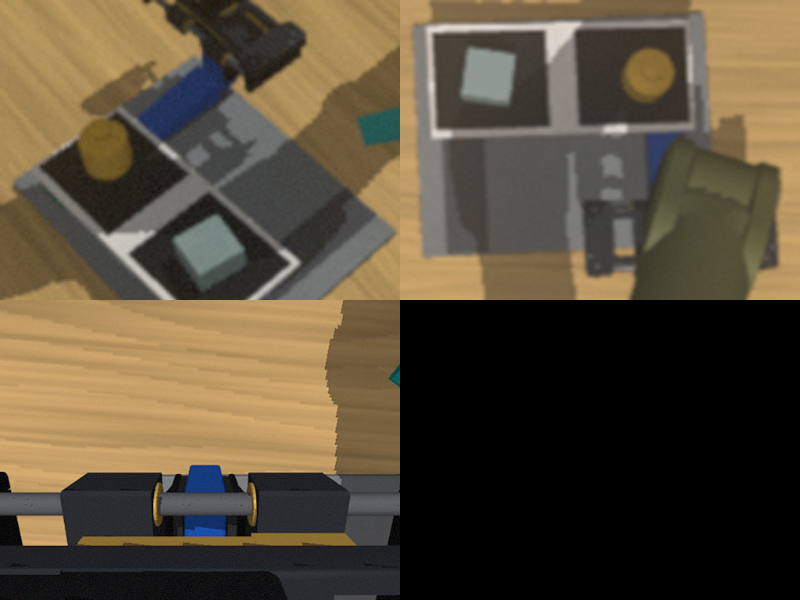

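The wedge tip is now just under the tray's front edge (scene crop about (150,120)), and the loads are unmoved. Next I step in, logging the force and averaged scene frames at each step to detect foot contact and the tray's motion.

```bash
cat >> h.py <<'E'
def log(i):
    F=[];I=[]
    for _ in range(4):
        c=robot.capture('scene');I.append(c['img'].astype(float));s=robot.observe();F.append(s['force'])
    o=np.array(s['orientation']);g=np.array(s['tcp_pos'])+o[:,2]*robot.grip_depth
    a=np.radians(A);d=g[:2]-O;bx=d@[np.cos(a),np.sin(a)];by=d@[-np.sin(a),np.cos(a)]
    np.savez(f'pics/L{i}.npz',img=np.mean(I,0),bx=bx)
    F=np.mean(F,0);print(i,'t%.2f'%s['time_s'],'base mm',(bx*1e3).round(1),(by*1e3).round(1),'z',(g[2]*1e3).round(1),'F along',(F[:2]@[np.cos(a),np.sin(a)]).round(2),'Fz',F[2].round(2),'gap',s['finger_gap'])
E
L(){ python3 -c "from h import *;log($1)"; }
L 0
python3 -m jog '[0,0.2,0,0,0,0,0,0.4,0,0,0,0,0,0.4,0,0,0,0]' >/dev/null; L 1
python3 -m jog '[0,0.2,0,0,0,0,0,0.4,0,0,0,0,0,0.4,0,0,0,0]' >/dev/null; L 2
python3 -m jog '[0,0.2,0,0,0,0,0,0.4,0,0,0,0,0,0.4,0,0,0,0]' >/dev/null; L 3
python3 -m jog '[0,0.2,0,0,0,0,0,0.4,0,0,0,0,0,0.4,0,0,0,0]' >/dev/null; L 4
```

```text
0 t7.18 base mm -178.5 -109.6 z 47.6 F along 1.35 Fz 1.45 gap 0.02386566636386122
1 t7.63 base mm -175.7 -109.6 z 47.6 F along -4.87 Fz 6.51 gap 0.02334776221446192
2 t8.08 base mm -172.7 -109.6 z 47.6 F along -3.37 Fz 6.27 gap 0.023555671200525374
3 t8.53 base mm -169.9 -109.6 z 47.6 F along -4.69 Fz 6.68 gap 0.023535040134641475
4 t8.98 base mm -169.4 -109.6 z 47.5 F along -11.21 Fz 13.43 gap 0.02366517285969289
```

```bash
L(){ python3 -c "from h import *;log($1)"; }
python3 -m jog '[0,0.2,-0.03,0,0,0,0,0.4,-0.03,0,0,0,0,0.5,-0.03,0,0,0,0,0.5,-0.03,0,0,0]' >/dev/null; L 5
python3 -m jog '[0,0.2,-0.03,0,0,0,0,0.4,-0.03,0,0,0,0,0.5,-0.03,0,0,0,0,0.5,-0.03,0,0,0]' >/dev/null; L 6
python3 - <<'E'
from h import *
L=[np.load(f'pics/L{i}.npz') for i in range(7)]
G=[cv2.cvtColor(x['img'].round().astype(np.uint8),cv2.COLOR_RGB2GRAY) for x in L]
c=load('s3')
P=cv2.goodFeaturesToTrack(G[0][150:300,150:310],60,.02,5).reshape(-1,2)+[150,150]
P=P.astype(np.float32).reshape(-1,1,2)
for i in range(1,7):
    q,st,_=cv2.calcOpticalFlowPyrLK(G[0],G[i],P,None,winSize=(13,13),maxLevel=1,criteria=(3,50,.001))
    if i in(3,6):
        for a,b,k in zip(P[:,0],q[:,0],st.ravel()):
            if k:print(i,a.round(0),(b-a).round(2))
E
```

```text
5 t9.52 base mm -169.0 -109.6 z 47.5 F along -13.62 Fz 15.18 gap 0.02409352148428136
6 t10.05 base mm -168.6 -109.6 z 47.5 F along -13.3 Fz 15.29 gap 0.023791629896396133
3 [264. 245.] [0.02 0.05]
3 [202. 241.] [-0.06 -0.05]
3 [233. 271.] [ 0. -0.]
3 [246. 171.] [-2.47  2.09]
3 [269. 245.] [-0.05  0.12]
3 [262. 240.] [0.18 0.21]
3 [214. 198.] [0.42 0.44]
3 [210. 232.] [-3.57  2.76]
3 [249. 175.] [-2.53  1.94]
3 [232. 276.] [0. 0.]
3 [193. 232.] [0.75 0.87]
3 [224. 209.] [-0.11  0.23]
3 [166. 206.] [0.09 0.1 ]
3 [220. 202.] [0.5  0.45]
3 [220. 235.] [ 0.07 -0.01]
3 [180. 198.] [-0.13 -0.29]
3 [223. 153.] [-2.65  1.68]
3 [155. 218.] [0.2  0.45]
3 [269. 162.] [-2.43  1.64]
3 [246. 239.] [-0.1  -0.03]
3 [196. 185.] [-0.05 -0.04]
3 [207. 174.] [-2.48  1.58]
3 [242. 177.] [-2.45  2.32]
3 [237. 226.] [ 0. -0.]
3 [233. 217.] [0.05 0.03]
3 [293. 218.] [0.2  0.19]
3 [212. 165.] [-2.47  1.54]
3 [272. 157.] [-2.5   1.76]
3 [242. 197.] [-2.57  2.09]
3 [230. 165.] [-2.69  1.73]
3 [238. 215.] [0.26 0.18]
3 [229. 207.] [-0.31 -0.19]
3 [233. 202.] [-2.3   2.27]
3 [214. 171.] [-2.42  1.64]
3 [228. 295
[... 1664 characters left out ...]
.04]
6 [299. 226.] [-0.01  0.01]
6 [182. 182.] [-3.52  2.18]
6 [186. 187.] [-2.86  2.79]
6 [229. 155.] [-3.1   2.52]
6 [238. 183.] [-3.67  2.55]
6 [242. 161.] [-3.78  2.5 ]
6 [234. 296.] [ 0.02 -0.02]
6 [230. 249.] [-0.03  0.01]
6 [235. 194.] [-3.94  2.71]
6 [199. 231.] [-62.06  32.99]
6 [251. 196.] [-3.82  2.68]
6 [229. 198.] [-7.54  0.71]
6 [267. 194.] [0.53 0.39]
6 [241. 188.] [-3.82  2.53]
6 [307. 233.] [-0.01 -0.  ]
6 [173. 200.] [-0.34 -0.22]
6 [256. 260.] [-0.01  0.06]
6 [250. 266.] [ 0.38 -0.33]
6 [166. 213.] [0.29 0.25]
6 [204. 166.] [-3.42  2.3 ]
6 [179. 253.] [3.79 4.87]
6 [197. 170.] [-0.16  0.2 ]
6 [231. 291.] [ 0.01 -0.03]
6 [223. 170.] [-2.99  2.15]
6 [230. 255.] [-0.06 -0.05]
```

```bash
L(){ python3 -c "from h import *;log($1)"; }
python3 -m jog '[0,0.2,-0.05,0,0,0,0,0.4,-0.1,0,0,0,0,0.5,-0.15,0,0,0,0,0.5,-0.15,0,0,0]'; L 7
python3 -m jog '[0,0.2,-0.05,0,0,0,0,0.4,-0.15,0,0,0,0,0.6,-0.25,0,0,0,0,0.6,-0.25,0,0,0]' ; L 8
python3 -c "
from rig import robot
s=robot.observe();print(s['torque'],s['joint_efforts'])"
```

```text
time_s: 10.38
tcp_pos: [0.5121, -0.097, 0.211]
orientation: [[-0.072, 0.996, -0.045], [0.997, 0.073, 0.008], [0.012, -0.045, -0.999]]
force: [-10.2, -0.9, 6.2]
finger_gap: 0.024
7 t10.58 base mm -167.6 -109.5 z 47.7 F along -9.53 Fz 5.85 gap 0.024024318953104914
time_s: 10.92
tcp_pos: [0.5158, -0.0968, 0.2119]
orientation: [[-0.071, 0.996, -0.053], [0.997, 0.072, 0.009], [0.013, -0.052, -0.999]]
force: [-6.1, -1.8, 2.2]
finger_gap: 0.0236
8 t11.12 base mm -165.1 -109.3 z 48.5 F along -6.39 Fz 1.47 gap 0.02393052032436175
[-0.18583638  1.05799659 -0.02714195] [ -0.99036533 -36.07970238   3.70577529 -28.19472671  -0.57406554
  -1.44803133   0.07565644]
```

The tool has pitched about 3° in the pads because each call re-references to the measured pose. I straighten it with absolute corrections while pushing.

```bash
python3 -c "
from h import *
for bx,z in((-.165,.0476),(-.160,.049),(-.155,.0495)):
  x,y=b2w(bx,-.11); print(rows(x,y,z,A))"
```

```text
(array([ 0.14, -0.83,  0.11]), array([-2.97, -0.74, -0.26]))
(array([ 0.15, -0.34, -0.05]), array([-2.97, -0.74, -0.26]))
(array([ 0.15,  0.16, -0.13]), array([-2.97, -0.74, -0.26]))
```

```bash
python3 -m jog '[0,-0.2,0,-1,-0.2,0, 0.1,-0.4,0,-2,-0.5,-0.1, 0.1,-0.6,0,-3,-0.7,-0.2, 0.1,-0.6,0,-3,-0.7,-0.2]'; python3 -c "
from h import *
log(9)
for bx,z in((-.165,.0476),(-.160,.048),(-.155,.048),(-.150,.048)):
  x,y=b2w(bx,-.11); print(rows(x,y,z,A))"
```

```text
time_s: 11.45
tcp_pos: [0.5078, -0.0959, 0.211]
orientation: [[-0.075, 0.997, -0.003], [0.997, 0.075, 0.002], [0.002, -0.003, -1.0]]
force: [-3.2, 0.2, -3.7]
finger_gap: 0.0239
9 t11.65 base mm -163.9 -110.1 z 47.7 F along -3.54 Fz -5.13 gap 0.02367102148144628
(array([ 0.02, -0.15,  0.01]), array([-0.12, -0.04, -0.04]))
(array([ 0.02,  0.35, -0.04]), array([-0.12, -0.04, -0.04]))
(array([ 0.02,  0.85, -0.04]), array([-0.12, -0.04, -0.04]))
(array([ 0.02,  1.35, -0.04]), array([-0.12, -0.04, -0.04]))
```

```bash
python3 -m jog '[0,0.2,0,-0.3,0,0,0,0.4,0,-0.6,0,0,0,0.6,-0.05,-1,0,0,0,0.6,-0.05,-1,0,0]'; python3 -c "
from h import *
log(10)
for bx,z in((-.165,.0476),(-.160,.048),(-.155,.048),(-.150,.048)):
  x,y=b2w(bx,-.11); print(rows(x,y,z,A))"
```

```text
time_s: 11.98
tcp_pos: [0.5148, -0.096, 0.2113]
orientation: [[-0.075, 0.997, 0.015], [0.997, 0.075, 0.001], [0.0, 0.015, -1.0]]
force: [-2.5, -0.7, -6.1]
finger_gap: 0.0237
10 t12.18 base mm -155.1 -110.5 z 48.0 F along -3.0 Fz -5.62 gap 0.023629515268636866
(array([ 0.05, -0.75,  0.02]), array([ 0.87, -0.01, -0.06]))
(array([ 0.05, -0.25, -0.01]), array([ 0.87, -0.01, -0.06]))
(array([ 0.05,  0.25, -0.  ]), array([ 0.87, -0.01, -0.06]))
(array([0.06, 0.75, 0.01]), array([ 0.87, -0.01, -0.06]))
```

```bash
python3 -m jog '[0,0.2,0,0.3,0,0,0,0.4,0,0.6,0,0,0.1,0.6,0,0.6,0,0,0.1,0.6,0,0.6,0,0]'; python3 - <<'E'
from h import *
log(11)
for bx,z in((-.155,.0476),(-.149,.0476)):
  x,y=b2w(bx,-.11); print(rows(x,y,z,A))
L=[np.load(f'pics/L{i}.npz')['img'] for i in(0,11)]
k=lambda c,a,b,d,e,f:cv2.resize(c[b:e,a:d,::-1].clip(0,255).astype(np.uint8),None,fx=f,fy=f,interpolation=cv2.INTER_CUBIC)
w=robot.capture('wrist')['img']
m=np.zeros((600,800,3),np.uint8)
m[:300,:400]=k(L[0],150,150,270,240,400/120)[:300,:400];m[:300,400:]=k(L[1],150,150,270,240,400/120)[:300,:400];m[300:,:400]=cv2.resize(w[:,:,::-1],(400,300))
m[300:,400:]=k(L[1],210,130,270,175,400/60)[:300,:400]
cv2.imwrite('pics/c11.png',m)
E
```

```text
time_s: 12.52
tcp_pos: [0.5214, -0.0943, 0.2116]
orientation: [[-0.075, 0.997, 0.006], [0.997, 0.075, 0.0], [-0.0, 0.005, -1.0]]
force: [-1.5, -1.5, -6.3]
finger_gap: 0.0234
11 t12.72 base mm -150.0 -109.6 z 48.3 F along -1.62 Fz -5.81 gap 0.02376056493988971
(array([-0.05, -0.4 ,  0.07]), array([ 0.36,  0.01, -0.05]))
(array([-0.04,  0.2 ,  0.07]), array([ 0.36,  0.01, -0.05]))
```

View pics/c11.png

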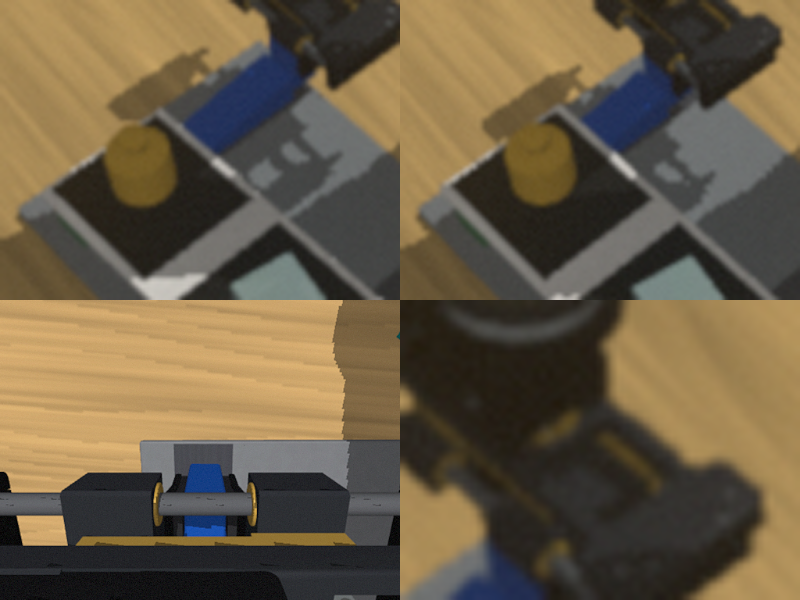

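The tray's right side has risen slightly and the weight still stands. The tool is carrying about 4 N of the foot load with z 0.7 mm high, so I set the wedge flat on the plate and then quantify the tilt.

```bash
python3 -m jog '[0,0.1,0.05,0.2,0,0,0,0.1,0.1,0.3,0,0,0,0.1,0.12,0.3,0,0,0,0.1,0.12,0.3,0,0]'; cat > m.py <<'E'
from h import *
import sys
n=int(sys.argv[1]);log(n)
c=load('s3')
G=[cv2.cvtColor(np.load(f'pics/L{i}.npz')['img'].round().astype(np.uint8),cv2.COLOR_RGB2GRAY) for i in(0,n)]
# tray-fixed points: weight, back-right frame corner, prism, back-left corner ; expected shift for 0.0364rad (4 mm)
z0=.044
def tray(x,y,z,th):  # th>0 right low
    return [*b2w(x,y*np.cos(th)+z*np.sin(th)),z0+y*np.sin(th)+z*np.cos(th)]
al=.091
for nm,x,y,z in(('weight',0,-.092,.03),('backR',.055,-.135,.008),('midB',.055,-.02,.008),('prism',0,.075,.03),('backL',.055,.135,.008),('frontL',-.055,.135,.008)):
    a,b=proj(c,[tray(x,y,z,al),tray(x,y,z,al-4/110)])
    e=b-a
    P=a.astype(np.float32).reshape(1,1,2);w=(19,19) if nm in('weight','prism') else (13,13)
    q,st,_=cv2.calcOpticalFlowPyrLK(G[0],G[1],P,None,winSize=w,maxLevel=1,criteria=(3,80,.001))
    d=q.ravel()-P.ravel()
    print(nm,a.round(0),'exp',e.round(2),'got',d.round(2),'gap est',(4*(d@e)/(e@e)).round(2))
E
python3 m.py 12; python3 -c "
from h import *
x,y=b2w(-.149,-.11); print(rows(x,y,.0476,A))"
```

```text
time_s: 13.1
tcp_pos: [0.5225, -0.0943, 0.2109]
orientation: [[-0.075, 0.997, 0.002], [0.997, 0.075, 0.0], [0.0, 0.002, -1.0]]
force: [-3.7, 0.2, -3.6]
finger_gap: 0.0237
12 t13.30 base mm -149.6 -109.5 z 47.4 F along -2.37 Fz -2.87 gap 0.023817640428461018
weight [191. 200.] exp [-0.49 -1.07] got [ 0.05 -0.38] gap est 1.12
backR [165. 208.] exp [-0.47 -1.2 ] got [-0.03 -0.4 ] gap est 1.18
midB [192. 234.] exp [-0.12 -0.24] got [1.59 1.17] gap est -26.04
prism [234. 240.] exp [-0.2  0.3] got [0.44 1.04] gap est 6.73
backL [233. 275.] exp [0.11 0.92] got [0.23 1.07] gap est 4.69
frontL [268. 245.] exp [-0.03  0.99] got [0.14 1.11] gap est 4.46
(array([-0.05,  0.09, -0.02]), array([ 0.1 , -0.01, -0.06]))
```

```bash
cat > m2.py <<'E'
from h import *
import sys
n=int(sys.argv[1]);c=load('s3');al=.091;z0=.044
def tray(x,y,z,th):
    return [*b2w(x,y*np.cos(th)-z*np.sin(th)),z0+y*np.sin(th)+z*np.cos(th)]
I=[cv2.GaussianBlur(np.load(f'pics/L{i}.npz')['img'].mean(2).astype(np.float32),(0,0),1.2) for i in(0,n)]
S=lambda im,p:cv2.remap(im,p[:,0].astype(np.float32),p[:,1].astype(np.float32),cv2.INTER_CUBIC).ravel()
# front/back/side frame edges: short profiles across each tray-top outline edge, sub-pixel crossing shift
def seg(name,pts,nrm):
    out=[]
    for x,y in pts:
        a,b=proj(c,[tray(x,y,.008,al),tray(x,y,.008,al-4/110)])
        u=proj(c,[tray(x+nrm[0]*.01,y+nrm[1]*.01,.008,al)])[0]-a;u/=np.linalg.norm(u)
        t=np.arange(-3.5,3.6,.05);f=[S(im,a+t[:,None]*u) for im in I]
        # shift by normalised correlation of gradient
        g=[np.gradient(v) for v in f];k=np.arange(-50,51)
        m=slice(50,len(t)-50)
        cc=[np.corrcoef(g[0][m],g[1][50+j:len(t)-50+j])[0,1] for j in k]
        j=k[np.argmax(cc)];e=(b-a)@u
        if max(cc)>.97 and abs(e)>.3: out.append(4*j*.05/e)
    print(name,len(out),'gap est',np.round(np.median(out),2) if out else None,np.round(np.percentile(out,[20,80]),2) if out else '')
r=np.arange
seg('front L',[(-.06,y) for y in r(.06,.135,.003)],(-1,0))
seg('back L',[(.06,y) for y in r(.06,.135,.003)],(1,0))
seg('side L',[(x,.14) for x in r(-.05,.055,.004)],(0,1))
seg('inner side L',[(x,.132) for x in r(-.045,.045,.004)],(0,1))
seg('front R',[(-.06,y) for y in r(-.135,-.06,.003)],(-1,0))
seg('back R',[(.06,y) for y in r(-.135,-.06,.003)],(1,0))
seg('side R',[(x,-.14) for x in r(-.05,.055,.004)],(0,-1))
E
python3 m2.py 12
```

```text
front L 0 gap est None 
back L 0 gap est None 
side L 0 gap est None 
inner side L 0 gap est None 
front R 0 gap est None 
back R 2 gap est 9.49 [ 4.96 14.02]
side R 3 gap est 5.35 [2.14 5.76]
```

```bash
sed -i 's/np.arange(-3.5,3.6,.05)/np.arange(-7,7.01,.05)/; s/max(cc)>.97/max(cc)>.93/' m2.py; python3 m2.py 12; echo; python3 m2.py 4
```

```text
front L 22 gap est 3.72 [2.34 4.81]
back L 15 gap est 4.15 [3.48 4.57]
side L 27 gap est 3.94 [3.5  4.87]
inner side L 23 gap est 4.77 [4.09 5.03]
front R 19 gap est 5.32 [3.58 6.01]
back R 5 gap est 0.0 [-0.    0.38]
side R 14 gap est 4.27 [1.77 4.89]

front L 22 gap est 0.0 [ 0. -0.]
back L 15 gap est 0.0 [0. 0.]
side L 27 gap est 0.0 [0. 0.]
inner side L 23 gap est 0.0 [0. 0.]
front R 19 gap est 0.0 [0. 0.]
back R 5 gap est 0.0 [-0.  0.]
side R 22 gap est 0.0 [0. 0.]
```

The gap estimate is about 4.0 mm: four left-edge measurements give 3.7–4.8 mm, and the travel past foot contact gives 4.0 mm. The reading before contact was 0. I check that it holds for a second, then hand in.

```bash
python3 -c "
from h import *
for _ in range(12): robot.capture('scene')
log(13)
t=snap('top','t9'); s=snap('scene','s9')
m=np.hstack([cv2.resize(t['img'][85:205,180:340,::-1],(400,300)),cv2.resize(s['img'][140:260,150:310,::-1],(400,300))]);cv2.imwrite('pics/c13.png',m)
"; python3 m2.py 13
```

```text
13 t14.10 base mm -149.6 -109.5 z 47.4 F along -2.75 Fz 0.19 gap 0.023594901693849864
front L 22 gap est 4.09 [2.34 5.17]
back L 15 gap est 4.15 [3.48 4.57]
side L 27 gap est 3.94 [3.5  4.87]
inner side L 23 gap est 4.79 [4.09 5.09]
front R 19 gap est 5.32 [2.49 6.01]
back R 5 gap est 0.0 [-0.  0.]
side R 14 gap est 4.27 [1.77 4.89]
```

View pics/c13.png

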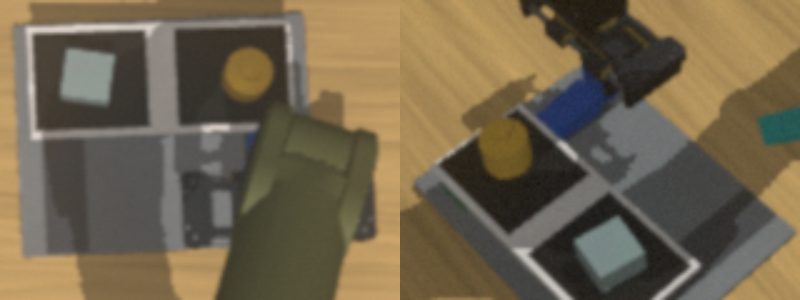

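The weight (crop (248,72)) and the glass block (crop (88,75)) still stand where they were. The wedge is under the right side and held, and the pose is stable.

```bash
python3 -c "
from rig import robot
print(robot.close_job())"
```

```text
the job is handed in; nothing more can be done
None
```

I slid the large blue wedge by its handle along the right lane, under the orange foot on the low side. I handed the job in at about 14 s, still holding the wedge. The right side's pad should now be about 4 mm off its rest block.

- **Gap:** The wedge moved about 20 mm past first contact with the foot, which works out to 4.0 mm. The tray's left edges in the scene camera gave 3.9–4.8 mm.
- **Stability:** The pose did not drift over the 0.8 s I watched before handing in. The wedge sat flat on the plate, with forces under 3 N. The weight and the glass block were standing where they started.
- **Readings that disagreed:** The tray's right edges were shaded by the arm and unreliable. The front edge read 5.3 mm and the side 4.3 mm. The back edge read 0 from only 5 points, and I disregarded it.
- **During the push:** The tool tipped about 3° in the grip partway through, with forward force up to about 14 N. I straightened it and continued. For a moment the gripper carried about 4 N of the foot's load, with the wedge's handle end raised about 0.7 mm, before I set it flat again.

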